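Free the box lock and hold it open with the key

ROBOT

A 6-joint arm with a two-finger parallel gripper is mounted at the origin on a cart in front of the work surface, level with it; the furniture and walls round the work are solid. World frame = base frame: x ahead of the robot, y to its left, z up, the work surface at z = 0. Lengths are in m, angles in degrees, forces in N, time in s.
With the tool pointing down it reaches from about 0.4 to 0.825 m from the base axis. Payload 7 kg.
Tool frame: the origin (TCP) lies midway between the tips of the shut fingers; the grasp point (between the pads) lies 19 mm behind it; z points along the fingers, y is the line along which they close (so a half turn about z gives the same grasp; the last joint's range is limited). The gripper opens to 88 mm and grips with 3 to 60 N. Pads are 19 mm wide; open, the fingers measure 130 mm over their backs; the gripper's body (78 mm by 193 mm) begins 47 mm behind the grasp point.
Start: joints at [91.679, 20.546, 0.682, 0, -70.136, -16.507], TCP at [0.173, 0.652, 0.227] pointing down, gripper open.
Joint ranges: [-176.03, 176.03], [-82.01, 121.73], [-58.28, 71.71], [-173.87, 95.51], [-174.79, -0.11], [-173.66, 173.66]. Speed limits (degrees/s): [136.94, 136.94, 172.46, 180, 180, 180].

INTERFACE

Orientations are given as [roll, pitch, yaw] about the fixed x, y, z axes, in that order (R = Rz(yaw) Ry(pitch) Rx(roll)).
In Python, from plant import r gives the robot as it stands. The module is installed in compiled form; this text tells all that it offers.
- The arm moves only by the tool play_rows, never from a script. Its argument "rows" is a list of rows, each an object with "slide": the shift along the tool's x, y, z as a fraction of full scale, a list of three; "delta_rot": the turn, a rotation vector about the tool's x, y, z as a fraction of full scale, a list of three; "fingers": the opening, from -1 (shut) to 1 (fully open). In form: [{"slide": [x, y, z], "delta_rot": [rx, ry, rz], "fingers": fingers}, ...]. A call has 1 to 8 rows; each row shifts and turns the commanded pose from where the row before left it, along the tool's axes as they then stand; what a row does not reach is not made up. Full scale, the value 1, is 0.15 m for a shift and 0.08 rad for a turn. A row lasts 1/8 s, in which the tool goes at most 62.5 mm and 10.7 degrees, less where a joint would pass 70% of its speed; a pose out of reach is approached as far as the arm can. A call with a number of a shift or a turn outside -1 to 1 is refused whole. A call with a gripper value outside its range is refused whole. The fingers move at their own pace and stop on an object; "squeeze" is the grip in N (left out, the last holds). Time passes only in rows, so rows that do not move let the fingers close. It gives the time, the measured TCP pose, the force, the opening and the grip force at its end, in the units of the state.
- r.get_state(): the state, without advancing time (a new reading comes with each control period).
- r.capture(name): name is "side" or "top"; returns a dict with "image" (400x640x3 uint8, blue, green, red), "fx", "fy", "cx", "cy" (pixels), "distortion" ([k1, k2, p1, p2, k3] as OpenCV has them; the pictures are not rectified), "R" (3x3) and "t" (3): a world point X has camera coordinates R X + t. Camera axes: x right, y down, z forward; pixel columns grow to the right and rows downward; lengths in m; the calibration is good to about 2 mm. A picture is of the moment at which its call begins. There is no depth.
- r.close_job(): hands the job in; it is judged then, once.
The state is a dict: "time_s": time; "joints": joint angles; "qd": joint speeds; "joint_torque": joint torques, N m; "tcp_pos": TCP position; "eef_rot": TCP orientation; "contact_force": force on the tool from outside, world axes, zero at the start; "moment": the same for the moment, N m; "gripper_width": finger opening in m; "gripper_force": force on a finger pad.
Only numpy, scipy, OpenCV 4.12 (cv2) and the standard library are available. Lean on these libraries where they do the work, as an engineer would, in place of code of your own. Each camera call takes 0.05 s, during which the arm holds its last target. There are 200 camera calls.

TASK

The mug is standing on the lid of the steel box, over its lock: lift it off and set it down upright in the middle of the cork coaster. Then take the red-handled key from its wooden stand, push it into the lock past the sticky pins until its collar is fully home on the lid, turn it a quarter turn clockwise and hold it there against the lock's spring so that I can open the lid: finish while still gripping the turned key. Keep the mug upright and leave the other things on the worktop where they are.

Things in the scene. Friction and masses are not known exactly. Their poses are not given: they have to be found in the camera images.
- lock_box: steel box with a blue lid and grey sides, 180 x 160 mm (its x, y), 65 mm high, fixed; origin at the centre of its underside. A flush brass lock plate, 44 mm square, lies in the middle of the flat lid. Two spring pins inside the lock, 18 and 27 mm below the lid, grip the blade: it takes about 5 to 15 N of downward push to get past them. A bail handle sticks out 17 mm from its -x face.
- lock_mouth (a point): middle of the keyhole, at the lid's top. A vertical slot, 19 mm along the box's x and 8 mm along its y through the 8 mm thick lock plate, then 18 x 7 mm in the turning plug beneath, to 45 mm below the lid. The slot in the plate does not turn: it lets the key turn only once the collar is within about 7 mm of the lid, and traps the key while it is turned.
- lock_plug (a joint): turn of the lock plug in rad: 0 at the start, grows as the key is turned clockwise seen from above, stop at 1.5. A spring (about 0.2 N m when turned) brings it back to 0 unless the key is held; the blade has about 0.15 rad of play in it, so the key turns some 0.15 rad more than the plug.
- key: key standing blade down in the wooden stand, 84 mm long, 0.055 kg; origin at the blade's tip, z up to its grip. Blade 16 mm along x, 5 mm along y, from 0 to 24 mm (tapered to 9 x 2 mm over the lowest 10 mm); round 6 mm shank; collar 18 mm wide from 40 mm; red grip 30 mm along x, 10 mm along y, from 44 to 84 mm. The same when turned half round about z.
- key_collar (a point): middle of the underside of the key's collar, 40 mm above the blade's tip; it comes to rest on the lid when the key is fully home
- key_stand: small wooden block 50 x 40 mm on a dark foot 80 x 70 mm, 46 mm high, fixed; origin at the centre of its underside. The key hangs by its collar on the top of the block, in a slot of 19 mm along the stand's x and 8 mm along its y; it lifts straight up (40 mm of blade in the slot).
- mug: white mug with one handle, 91 mm tall, round body 80 mm across; it starts on the lid of the box over the lock. Origin at its underside, z up; the axis of the round body is at y = +17 mm, the handle points to the mug's -y: about 30 mm wide along x, from y = -23 to -57 mm, from 11 to 82 mm high. Mass about 0.22 kg.
- mug_foot (a point): middle of the round foot of the mug, on its underside
- coaster: round cork coaster, 110 mm across, 5 mm thick, fixed; origin at the centre of its underside
- pickle_jar: bystander: glass jar with a grey lid, 91 mm wide, 137 mm tall; origin at its underside
- spice_jar: bystander: spice jar with a green cap, 46 mm wide, 106 mm tall; origin at its underside
- garlic: bystander: garlic bulb, 56 mm; origin at its underside
- salt: bystander: salt shaker with a grey top, 44 mm wide, 90 mm tall; origin at its underside
Mind the look-alikes: they are no part of the job. What is meant by the key is not yellow, and is the larger of those in its own colour.

How it is judged (in metres and radians):
On the way, in this order (a step that is already met when the one before it is completed fails the run):
1. the mug stands upright on the coaster, let go (horizontal distance between mug_foot and coaster below 0.03 m and height (world z) of mug_foot below 0.012 m and angle between mug's own z axis and vertical below 0.1 rad and contact force between mug and the arm below 0.2 N and contact force between mug and the fingers below 0.2 N and linear speed of mug below 0.02 m/s), for 0.2 s.
2. the key is fully home in the lock (z of key_collar in the frame of lock_box below 0.07 m and horizontal distance between key_collar and lock_mouth below 0.006 m and angle between key's own z axis and vertical below 0.15 rad), for 0.1 s.
At the end, for the whole second after the job is handed in: Plug turned over 1.2 rad; key gripped (over 3 N), upright within 0.15 rad, its collar within 5 mm of the lid and 6 mm of the keyhole's middle. Mug on the coaster within 30 mm of its middle, foot below 12 mm, upright within 0.1 rad, not touched by the robot (all of step 2 and value of joint lock_plug above 1.2 rad and contact force between key and the fingers above 3 N and horizontal distance between mug_foot and coaster below 0.03 m and height (world z) of mug_foot below 0.012 m and angle between mug's own z axis and vertical below 0.1 rad and contact force between mug and the arm below 0.2 N and contact force between mug and the fingers below 0.2 N); the arm keeps its last pose, push and grip.
It fails at once if the mug is tipped more than 0.5 rad (angle between mug's own z axis and vertical above 0.5 rad).
It fails at once if a bystander is moved more than 30 mm (distance of any of pickle_jar, spice_jar, garlic, salt from where it was at the start of the episode above 0.03 m).
It also fails if it takes over 58 s, if anything falls off the work surface, if the arm or the gripper's body presses on something with over 40 N, if the wrist force passes 120 N, or if a joint passes its speed limit or range.

## Working session

There is one attempt and no reset: what is moved stays moved. The work goes in short steps, Python scripts to look and compute and a tool call to move; the robot and the scene stay as the last step left them, time stands still between calls to the robot, and variables do not carry over. Pictures are saved under pics/ and viewed, at most 10 in all, crops included, and the job is handed in when it is done.

Besides the shell and the picture viewer there is one more tool, called after ">>>" as a command line: name --argument value ..., lists and objects as JSON in quotes. play_rows: Moves the arm, as the interface text tells. Shift numbers are shares of 0.15 m and turn numbers shares of 0.08 rad, none past 1 either way. Its arguments: {"type":"object","properties":{"rows":{"type":"array"},"squeeze":{"type":"number"}},"required":["rows"]}

```bash
mkdir -p pics; cat > h.py <<'E'
import numpy as np, cv2
from plant import r
def cap(n):
    c=r.capture(n); c['K']=np.array([[c['fx'],0,c['cx']],[0,c['fy'],c['cy']],[0,0,1.]]); c['D']=np.array(c['distortion'],float)
    c['R']=np.array(c['R']);c['t']=np.array(c['t']);return c
def ray(c,uv):
    p=cv2.undistortPoints(np.array(uv,float).reshape(-1,1,2),c['K'],c['D']).reshape(-1,2)
    d=np.c_[p,np.ones(len(p))]@c['R']; return -c['R'].T@c['t'], d
def plane(c,uv,z):
    o,d=ray(c,uv); return o+d*((z-o[2])/d[:,2])[:,None]
def proj(c,X):
    return cv2.projectPoints(np.array(X,float).reshape(-1,1,3),cv2.Rodrigues(c['R'])[0],c['t'],c['K'],c['D'])[0].reshape(-1,2)
E
python3 - <<'E'
from h import *
for n in('side','top'):
    c=cap(n); cv2.imwrite(f'pics/{n}0.png',c['image']); print(n,-c['R'].T@c['t'],c['fx'],c['R'])
s=r.get_state();print(s)
E
```

```text
side [ 0.35594939 -0.43790752  0.48817516] 435.270786860257 [[ 0.97030085 -0.24187927  0.00326847]
 [-0.11503162 -0.47325225 -0.87338424]
 [ 0.21280036  0.84706949 -0.48702082]]
top [0.36813372 0.27455246 1.00742275] 417.26307546952734 [[-0.01632865 -0.99967462 -0.01959688]
 [-0.98517134  0.01943351 -0.17046926]
 [ 0.17079462  0.01652275 -0.98516811]]
{'time_s': 0.1, 'joints': array([ 9.16792375e+01,  2.05875317e+01,  6.38629188e-01, -1.75498446e-02,
       -7.01345065e+01, -1.65071137e+01]), 'qd': array([ 0.00692474, -0.06189541,  0.09473671,  0.09257998,  0.1098378 ,
        0.00699891]), 'joint_torque': array([-1.81586369e-03, -5.84164274e+01,  2.93750793e+01,  7.01568648e+00,
        1.01079335e-02, -6.30680302e-05]), 'tcp_pos': array([0.17265616, 0.65209731, 0.2257117 ]), 'eef_rot': array([ 1.79915341e+02, -7.88273799e-03, -1.48338461e+01]), 'contact_force': array([-0.25013472, -0.03599174,  0.43652762]), 'moment': array([ 0.02675762, -0.02385738,  0.00226924]), 'gripper_force': 0.0, 'gripper_width': 0.08716480793746503}
```

View pics/side0.png

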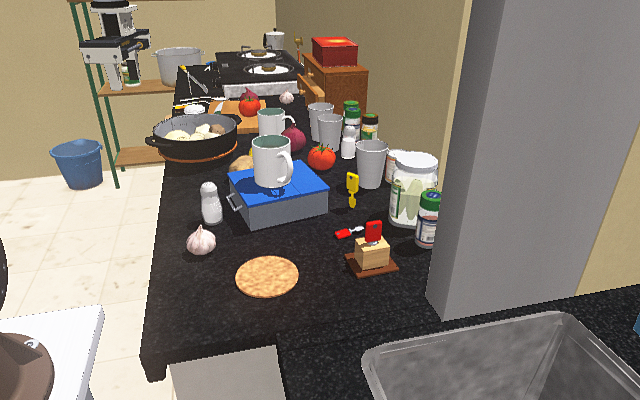

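View pics/top0.png

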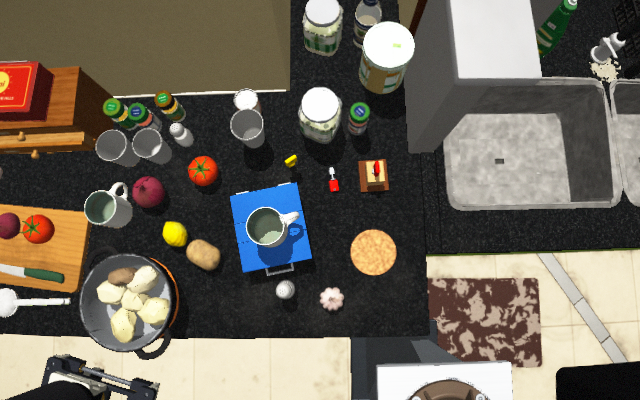

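Side view: the mug stands on the blue lid at (272,162) with its handle to the right, and the coaster is at (267,277). There are three key candidates:
- A red-gripped key upright in the wooden stand, side (373,232) and top (377,168).
- A small red key lying flat, side (350,232) and top (334,180).
- A yellow key, side (352,188) and top (291,160).

The one in the stand fits, since it is red and the larger red one. I'll measure and check it in an enlarged crop.

```bash
cat > m.py <<'E'
from h import *
S=cap('side');T=cap('top')
def mask(c,lo,hi,roi=None):
    m=cv2.inRange(cv2.cvtColor(c['image'],cv2.COLOR_BGR2HSV),lo,hi)
    if roi: k=np.zeros_like(m);x0,y0,x1,y1=roi;k[y0:y1,x0:x1]=255;m&=k
    return m
def big(m): return max(cv2.findContours(m,cv2.RETR_EXTERNAL,cv2.CHAIN_APPROX_NONE)[0],key=cv2.contourArea)
def cen(ct): M=cv2.moments(ct);return M['m10']/M['m00'],M['m01']/M['m00']
if __name__=='__main__':
    np.set_printoptions(precision=4,suppress=True)
    for n,c,roi in(('S',S,(225,250,310,305)),('T',T,(340,220,405,285))):
        k=big(mask(c,(5,60,90),(25,255,255),roi));P=plane(c,k.reshape(-1,2),0.005)[:,:2].astype(np.float32)
        print('coaster',n,cv2.fitEllipse(P))
    k=big(cv2.morphologyEx(mask(T,(100,150,60),(125,255,255),(220,175,320,280)),cv2.MORPH_CLOSE,np.ones((9,9))))
    P=plane(T,k.reshape(-1,2),0.065)[:,:2].astype(np.float32);print('lid',cv2.minAreaRect(P), cv2.boxPoints(cv2.minAreaRect(P)))
    k=big(mask(S,(100,150,60),(125,255,255),(225,150,335,215)))
    P=plane(S,k.reshape(-1,2),0.065)[:,:2].astype(np.float32);print('lidS hull',cv2.minAreaRect(P))
    for n,c,roi in(('S',S,(362,215,388,250)),('T',T,(368,155,388,185))):
        k=big(mask(c,(0,170,110),(4,255,255),roi)|mask(c,(175,170,110),(180,255,255),roi));print('key',n,cen(k),cv2.boundingRect(k),cv2.minAreaRect(k))
    a=cv2.resize(S['image'][205:285,325:405],None,fx=5,fy=5,interpolation=2);b=cv2.resize(T['image'][150:200,325:405],None,fx=5,fy=5,interpolation=2);d=cv2.resize(T['image'][195:265,230:310],None,fx=5,fy=5,interpolation=2)
    b=np.vstack([b,np.zeros((150,400,3),np.uint8)]);d=np.vstack([d,np.zeros((50,400,3),np.uint8)])
    cv2.imwrite('pics/crop.png',np.hstack([a,b])); cv2.imwrite('pics/mug.png',cv2.resize(T['image'][195:265,230:310],None,fx=6,fy=6,interpolation=2))
E
python3 m.py
```

```text
coaster S ((0.4172494113445282, 0.15870718657970428), (0.10862010717391968, 0.11312348395586014), 170.03195190429688)
coaster T ((0.41759970784187317, 0.1605795919895172), (0.10861972719430923, 0.10994384437799454), 171.71522521972656)
lid ((0.47621625661849976, 0.3999248743057251), (0.18011631071567535, 0.1610681563615799), 10.96691608428955) [[0.3725 0.4619]
 [0.4031 0.3037]
 [0.58   0.338 ]
 [0.5493 0.4961]]
lidS hull ((0.4768417477607727, 0.3929058611392975), (0.18251174688339233, 0.1696484088897705), 11.233819007873535)
key S (372.95503091624505, 230.45868465430016) (365, 220, 17, 23) ((373.0, 231.0), (22.0, 16.0), 90.0)
key T (376.4139784946236, 166.88709677419354) (374, 161, 5, 13) ((376.0, 167.0), (12.0, 4.0), 90.0)
```

View pics/crop.png

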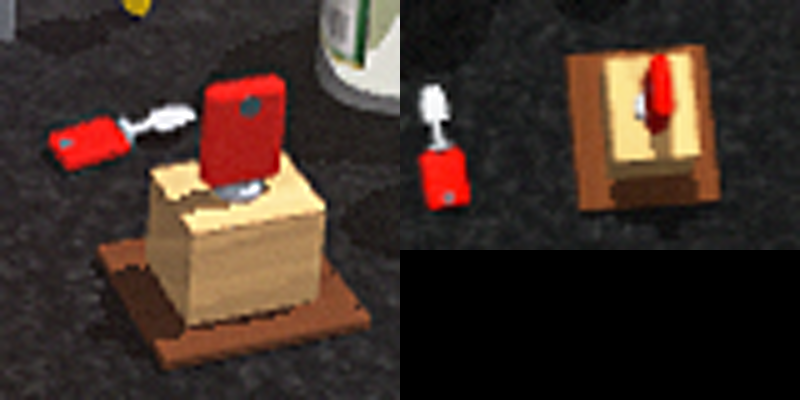

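View pics/mug.png

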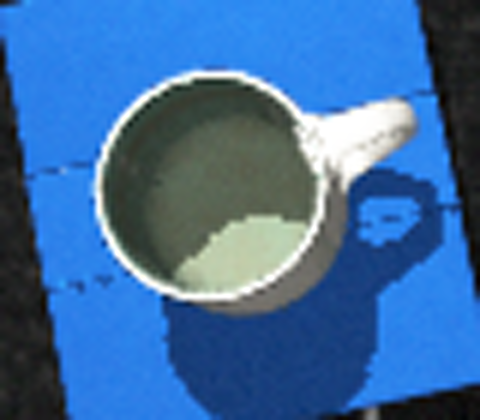

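Crop: the upright key in the stand has a grip about 1.5 times the size of the one lying at the left, so it is the larger red key and the target. In the mug crop the rim is centred near top pixel (265,226) and the handle points right and slightly up, towards world -y+x. Next I measure the mug rim and the key pose.

```bash
cat > m2.py <<'E'
from m import *
np.set_printoptions(precision=4,suppress=True)
# stand foot
m=mask(T,(4,80,40),(14,255,150),(350,150,395,200))|mask(T,(12,60,100),(28,255,255),(350,150,395,200))|mask(T,(0,150,90),(6,255,255),(350,150,395,200))
k=big(cv2.morphologyEx(m,cv2.MORPH_CLOSE,np.ones((5,5))));print('foot',cv2.minAreaRect(plane(T,k.reshape(-1,2),0.008)[:,:2].astype(np.float32)))
m=mask(T,(14,50,150),(28,200,255),(350,150,395,185))|mask(T,(0,150,90),(6,255,255),(350,150,395,185))
k=big(cv2.morphologyEx(m,cv2.MORPH_CLOSE,np.ones((5,5))));print('block top',cv2.minAreaRect(plane(T,k.reshape(-1,2),0.046)[:,:2].astype(np.float32)))
# key triangulate
def tri(a,b):
    (o1,d1),(o2,d2)=ray(S,a),ray(T,b);A=np.c_[d1[0],-d2[0]];s=np.linalg.lstsq(A,o2-o1,rcond=None)[0]
    p,q=o1+d1[0]*s[0],o2+d2[0]*s[1];return (p+q)/2,np.linalg.norm(p-q)
print('key grip tri',tri((373,230.5),(376.4,166.9)))
# side: top edge corners of grip: columns extremes of top rows
roi=(362,215,388,250);km=mask(S,(0,150,90),(5,255,255),roi)|mask(S,(174,150,90),(180,255,255),roi)
q=cv2.boxPoints(cv2.minAreaRect(big(km)));print(q)
# rim: interior + white via edge: non-blue blob in lid
hsv=cv2.cvtColor(T['image'],cv2.COLOR_BGR2HSV)
wm=((hsv[...,1]<60)&(hsv[...,2]>150)).astype(np.uint8)*255;kk=np.zeros_like(wm);kk[200:250,240:290]=255;wm&=kk
ct=cv2.findContours(wm,cv2.RETR_EXTERNAL,cv2.CHAIN_APPROX_NONE)[0];k=max(ct,key=lambda c:cv2.boundingRect(c)[2]*cv2.boundingRect(c)[3]).reshape(-1,2)
P=plane(T,k,0.155)[:,:2];
sel=np.ones(len(P),bool)
from scipy.optimize import least_squares
for i in range(6):
    f=least_squares(lambda p:np.hypot(*(P[sel]-p[:2]).T)-p[2],[.48,.40,.04],loss='soft_l1',f_scale=.001);e=np.hypot(*(P-f.x[:2]).T)-f.x[2];sel=abs(e)<.003
print('rim',f.x,sel.sum(),len(sel)); far=P[np.argmax(e)];print('handle tip',far,np.degrees(np.arctan2(*(far-f.x[:2])[::-1])),e.max())
h=(np.hypot(*(P-f.x[:2]).T)>.05);d=P[h].mean(0)-f.x[:2];print('handle dir',np.degrees(np.arctan2(d[1],d[0])))
E
python3 m2.py
```

```text
foot ((0.6049257516860962, 0.15378542244434357), (0.0800771564245224, 0.07211168855428696), 3.1033387184143066)
block top ((0.6056310534477234, 0.153102308511734), (0.05130307748913765, 0.04232058301568031), 2.9399473667144775)
key grip tri (array([0.6073, 0.1529, 0.0713]), np.float64(0.0028657820053821933))
[[365. 220.]
 [381. 220.]
 [381. 242.]
 [365. 242.]]
rim [0.4679 0.3983 0.039 ] 99 124
handle tip [0.4929 0.3478] -63.638404052663304 0.017256604088660206
handle dir -72.19844753956555
```

```bash
python3 - <<'E'
from h import *
np.set_printoptions(precision=3,suppress=True)
S=cap('side');T=cap('top')
print('pillar S',plane(S,[(428,305),(446,318)],0),'T',plane(T,[(405,152),(432,120)],0),plane(T,[(320,95),(359,112)],.12))
print(r.get_state()['time_s'])
E
```

```text
pillar S [[ 0.658  0.029  0.   ]
 [ 0.672 -0.004  0.   ]] T [[ 0.664  0.07   0.   ]
 [ 0.748 -0.004  0.   ]] [[0.767 0.279 0.12 ]
 [0.724 0.192 0.12 ]]
0.4
```

```bash
cat > go.py <<'E'
# how far to go: python3 go.py x y z yaw -> offset in tool axes/units and total turn; with n: per-row tool steps
import sys; from h import *
from scipy.spatial.transform import Rotation as Ro
x,y,z,yaw=map(float,sys.argv[1:5]); n=int(sys.argv[5]) if len(sys.argv)>5 else 0
s=r.get_state(); p=np.array(s['tcp_pos']); R=Ro.from_euler('xyz',s['eef_rot'],degrees=True); G=Ro.from_euler('xyz',[180,0,yaw],degrees=True)
print('at',p.round(4),np.round(s['eef_rot'],2),'t',round(s['time_s'],2),'F',np.round(s['contact_force'],1),'w',round(s['gripper_width'],4),'q',np.round(s['joints'],0))
rv=(R.inv()*G).as_rotvec()/.08; d=np.array([x,y,z])-p
print('tool offset',(R.inv().apply(d)/.15).round(3),'rot',rv.round(2))
k=0
while k<n:
    print((R.inv().apply(d/n)/.15).round(2), (rv/n).round(2)); R=R*Ro.from_rotvec(rv*.08/n); k+=1
E
python3 go.py .468 .398 .20 -70 12
```

```text
at [0.1727 0.6524 0.2264] [179.98  -0.   -14.83] t 0.4 F [ 0.1 -0.   0.3] w 0.0878 q [ 92.  21.   1.  -0. -70. -17.]
tool offset [2.337 1.136 0.176] rot [ 0.   -0.   12.04]
[0.19 0.09 0.01] [ 0. -0.  1.]
[0.2  0.08 0.01] [ 0. -0.  1.]
[0.21 0.06 0.01] [ 0. -0.  1.]
[0.21 0.05 0.01] [ 0. -0.  1.]
[0.21 0.03 0.01] [ 0. -0.  1.]
[0.22 0.01 0.01] [ 0. -0.  1.]
[ 0.22 -0.01  0.01] [ 0. -0.  1.]
[ 0.22 -0.02  0.01] [ 0. -0.  1.]
[ 0.21 -0.04  0.01] [ 0. -0.  1.]
[ 0.21 -0.06  0.01] [ 0. -0.  1.]
[ 0.2  -0.07  0.01] [ 0. -0.  1.]
[ 0.2  -0.09  0.01] [ 0. -0.  1.]
```

>>> play_rows --rows '[{"slide": [0.19, 0.09, 0.01], "delta_rot": [0, 0, 1], "fingers": 1}, {"slide": [0.2, 0.08, 0.01], "delta_rot": [0, 0, 1], "fingers": 1}, {"slide": [0.21, 0.06, 0.01], "delta_rot": [0, 0, 1], "fingers": 1}, {"slide": [0.21, 0.05, 0.01], "delta_rot": [0, 0, 1], "fingers": 1}, {"slide": [0.21, 0.03, 0.01], "delta_rot": [0, 0, 1], "fingers": 1}, {"slide": [0.22, 0.01, 0.01], "delta_rot": [0, 0, 1], "fingers": 1}, {"slide": [0.22, -0.01, 0.01], "delta_rot": [0, 0, 1], "fingers": 1}, {"slide": [0.22, -0.02, 0.01], "delta_rot": [0, 0, 1], "fingers": 1}]'

```text
time_s: 1.4
tcp_pos: [0.3703, 0.4819, 0.2146]
eef_rot: [-180.0, 0.0, -51.6]
contact_force: [0.2, -0.3, -0.1]
gripper_width: 0.0877
gripper_force: 0.0
```

>>> play_rows --rows '[{"slide": [0.21, -0.04, 0.01], "delta_rot": [0, 0, 1], "fingers": 1}, {"slide": [0.21, -0.06, 0.01], "delta_rot": [0, 0, 1], "fingers": 1}, {"slide": [0.2, -0.07, 0.01], "delta_rot": [0, 0, 1], "fingers": 1}, {"slide": [0.2, -0.09, 0.01], "delta_rot": [0, 0, 1], "fingers": 1}, {"slide": [0, 0, 0], "delta_rot": [0, 0, 0], "fingers": 1}, {"slide": [0, 0, 0], "delta_rot": [0, 0, 0], "fingers": 1}]'

```text
time_s: 2.15
tcp_pos: [0.4675, 0.3981, 0.2086]
eef_rot: [-180.0, 0.0, -69.8]
contact_force: [-0.2, -0.4, -0.1]
gripper_width: 0.0877
gripper_force: 0.0
```

```bash
python3 go.py .468 .398 .106 -70; python3 - <<'E'
from h import *
a=cap('side')['image'][90:230,200:360];cv2.imwrite('pics/a1.png',cv2.resize(a,None,fx=4,fy=4,interpolation=2))
E
```

```text
at [0.4675 0.3981 0.2086] [-1.800e+02  1.000e-02 -6.981e+01] t 2.15 F [-0.2 -0.4 -0.1] w 0.0877 q [ 59.  16.  -9.  -0. -66. -38.]
tool offset [ 0.002 -0.003  0.684] rot [-0.    0.    0.04]
```

View pics/a1.png

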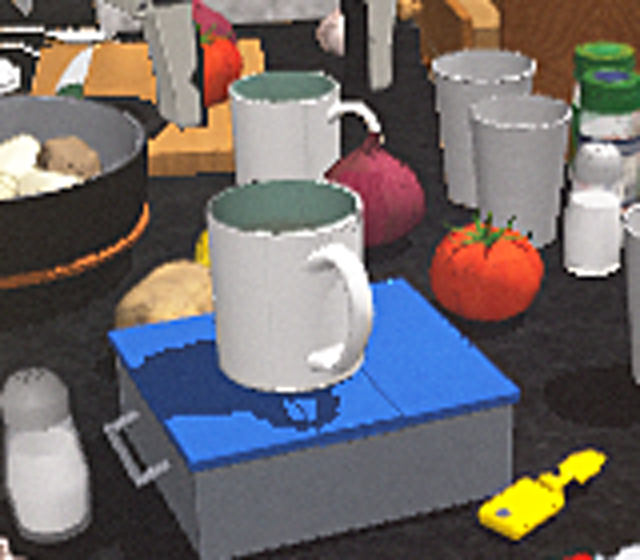

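Side view: the fingers straddle the mug evenly. In crop pixels they are at about x 205 and 365, and the rim spans 208 to 362. I descend in steps and watch the force.

>>> play_rows --rows '[{"slide": [0, 0, 0.15], "delta_rot": [0, 0, 0], "fingers": 1}, {"slide": [0, 0, 0.15], "delta_rot": [0, 0, 0], "fingers": 1}, {"slide": [0, 0, 0.08], "delta_rot": [0, 0, 0], "fingers": 1}, {"slide": [0, 0, 0.04], "delta_rot": [0, 0, 0], "fingers": 1}]'

```text
time_s: 2.7
tcp_pos: [0.4672, 0.3984, 0.1452]
eef_rot: [180.0, -0.0, -69.8]
contact_force: [-0.2, -0.7, -0.1]
gripper_width: 0.0878
gripper_force: 0.0
```

Clear of the rim with no contact. I go on down and grip.

>>> play_rows --rows '[{"slide": [0, 0, 0.1], "delta_rot": [0, 0, 0], "fingers": 1}, {"slide": [0, 0, 0.1], "delta_rot": [0, 0, 0], "fingers": 1}, {"slide": [0, 0, 0.06], "delta_rot": [0, 0, 0], "fingers": 1}, {"slide": [0, 0, 0], "delta_rot": [0, 0, 0], "fingers": 0.6}, {"slide": [0, 0, 0], "delta_rot": [0, 0, 0], "fingers": 0.6}, {"slide": [0, 0, 0], "delta_rot": [0, 0, 0], "fingers": 0.6}]' --squeeze 20

```text
time_s: 3.45
tcp_pos: [0.4676, 0.398, 0.1067]
eef_rot: [-180.0, 0.0, -69.8]
contact_force: [0.9, -0.5, -2.8]
gripper_width: 0.0786
gripper_force: 20.0
```

>>> play_rows --rows '[{"slide": [0, 0, -0.1], "delta_rot": [0, 0, 0], "fingers": 0.6}, {"slide": [0, 0, -0.15], "delta_rot": [0, 0, 0], "fingers": 0.6}, {"slide": [0, 0, -0.05], "delta_rot": [0, 0, 0], "fingers": 0.6}, {"slide": [0, 0, 0], "delta_rot": [0, 0, 0], "fingers": 0.6}]'

```text
time_s: 3.95
tcp_pos: [0.4677, 0.3983, 0.1525]
eef_rot: [-179.9, 0.1, -69.8]
contact_force: [-0.4, -1.2, -3.2]
gripper_width: 0.0784
gripper_force: 20.0
```

```bash
python3 go.py .4175 .1597 .152 -70 8
```

```text
at [0.4677 0.3983 0.1525] [-1.7993e+02  7.0000e-02 -6.9840e+01] t 3.95 F [-0.4 -1.2 -3.2] w 0.0784 q [ 59.  18. -13.  -0. -59. -38.]
tool offset [1.378 0.863 0.   ] rot [-0.02  0.01  0.04]
[0.17 0.11 0.  ] [-0.  0.  0.]
[0.17 0.11 0.  ] [-0.  0.  0.]
[0.17 0.11 0.  ] [-0.  0.  0.]
[0.17 0.11 0.  ] [-0.  0.  0.]
[0.17 0.11 0.  ] [-0.  0.  0.]
[0.17 0.11 0.  ] [-0.  0.  0.]
[0.17 0.11 0.  ] [-0.  0.  0.]
[0.17 0.11 0.  ] [-0.  0.  0.]
```

>>> play_rows --rows '[{"slide": [0.1, 0.06, 0], "delta_rot": [0, 0, 0], "fingers": 0.6}, {"slide": [0.2, 0.13, 0], "delta_rot": [0, 0, 0], "fingers": 0.6}, {"slide": [0.25, 0.16, 0], "delta_rot": [0, 0, 0], "fingers": 0.6}, {"slide": [0.25, 0.16, 0], "delta_rot": [0, 0, 0], "fingers": 0.6}, {"slide": [0.25, 0.16, 0], "delta_rot": [0, 0, 0], "fingers": 0.6}, {"slide": [0.2, 0.12, 0], "delta_rot": [0, 0, 0], "fingers": 0.6}, {"slide": [0.13, 0.07, 0], "delta_rot": [0, 0, 0], "fingers": 0.6}, {"slide": [0, 0, 0], "delta_rot": [0, 0, 0], "fingers": 0.6}]'

```text
time_s: 4.95
tcp_pos: [0.4174, 0.1577, 0.1514]
eef_rot: [180.0, 0.0, -69.9]
contact_force: [0.1, 0.9, -2.1]
gripper_width: 0.0788
gripper_force: 20.0
```

```bash
python3 go.py .4175 .1597 .048 -70
```

```text
at [0.4174 0.1577 0.1514] [179.99   0.   -69.92] t 4.95 F [ 0.1  0.9 -2.1] w 0.0788 q [ 46.   3. -33.  -0. -54. -26.]
tool offset [-0.012 -0.005  0.69 ] rot [0.   0.   0.02]
```

>>> play_rows --rows '[{"slide": [-0.01, 0, 0.15], "delta_rot": [0, 0, 0], "fingers": 0.6}, {"slide": [0, 0, 0.2], "delta_rot": [0, 0, 0], "fingers": 0.6}, {"slide": [0, 0, 0.15], "delta_rot": [0, 0, 0], "fingers": 0.6}, {"slide": [0, 0, 0.1], "delta_rot": [0, 0, 0], "fingers": 0.6}, {"slide": [0, 0, 0.05], "delta_rot": [0, 0, 0], "fingers": 0.6}, {"slide": [0, 0, 0.02], "delta_rot": [0, 0, 0], "fingers": 0.6}, {"slide": [0, 0, 0.01], "delta_rot": [0, 0, 0], "fingers": 0.6}, {"slide": [0, 0, 0], "delta_rot": [0, 0, 0], "fingers": 0.6}]'

```text
time_s: 5.95
tcp_pos: [0.4176, 0.1609, 0.0499]
eef_rot: [-180.0, 0.0, -69.8]
contact_force: [0.5, -0.1, -2.3]
gripper_width: 0.0789
gripper_force: 20.0
```

>>> play_rows --rows '[{"slide": [0, 0, 0.015], "delta_rot": [0, 0, 0], "fingers": 0.6}, {"slide": [0, 0, 0.01], "delta_rot": [0, 0, 0], "fingers": 0.6}, {"slide": [0, 0, 0], "delta_rot": [0, 0, 0], "fingers": 0.6}]'

```text
time_s: 6.32
tcp_pos: [0.4175, 0.1608, 0.0461]
eef_rot: [-180.0, 0.0, -69.8]
contact_force: [-1.0, -0.2, 1.5]
gripper_width: 0.0787
gripper_force: 20.0
```

Contact: the force has changed sign. Release, then rise.

>>> play_rows --rows '[{"slide": [0, 0, 0], "delta_rot": [0, 0, 0], "fingers": 1}, {"slide": [0, 0, 0], "delta_rot": [0, 0, 0], "fingers": 1}, {"slide": [0, 0, 0], "delta_rot": [0, 0, 0], "fingers": 1}, {"slide": [0, 0, -0.1], "delta_rot": [0, 0, 0], "fingers": 1}, {"slide": [0, 0, -0.2], "delta_rot": [0, 0, 0], "fingers": 1}, {"slide": [0, 0, -0.3], "delta_rot": [0, 0, 0], "fingers": 1}, {"slide": [0, 0, -0.2], "delta_rot": [0, 0, 0], "fingers": 1}]'

```text
time_s: 7.2
tcp_pos: [0.4177, 0.1609, 0.1678]
eef_rot: [-179.9, 0.0, -69.8]
contact_force: [-0.0, 0.0, -0.7]
gripper_width: 0.0874
gripper_force: 0.0
```

```bash
python3 go.py .606 .153 .16 3 16; python3 - <<'E'
from h import *
c=cap('side')['image'];cv2.imwrite('pics/a2.png',np.hstack([c[180:330,200:440]]).repeat(3,0).repeat(3,1))
E
```

```text
at [0.4177 0.1609 0.1678] [-1.799e+02  3.000e-02 -6.982e+01] t 7.2 F [-0.   0.  -0.7] w 0.0874 q [ 46.   2. -32.   0. -57. -26.]
tool offset [ 0.482 -1.16   0.054] rot [-2.000e-02 -1.000e-02 -1.589e+01]
[ 0.03 -0.07  0.  ] [-0.   -0.   -0.99]
[ 0.04 -0.07  0.  ] [-0.   -0.   -0.99]
[ 0.04 -0.07  0.  ] [-0.   -0.   -0.99]
[ 0.05 -0.06  0.  ] [-0.   -0.   -0.99]
[ 0.05 -0.06  0.  ] [-0.   -0.   -0.99]
[ 0.06 -0.06  0.  ] [-0.   -0.   -0.99]
[ 0.06 -0.05  0.  ] [-0.   -0.   -0.99]
[ 0.06 -0.05  0.  ] [-0.   -0.   -0.99]
[ 0.07 -0.04  0.  ] [-0.   -0.   -0.99]
[ 0.07 -0.03  0.  ] [-0.   -0.   -0.99]
[ 0.07 -0.03  0.  ] [-0.   -0.   -0.99]
[ 0.07 -0.02  0.  ] [-0.   -0.   -0.99]
[ 0.08 -0.02  0.  ] [-0.   -0.   -0.99]
[ 0.08 -0.01  0.  ] [-0.   -0.   -0.99]
[ 0.08 -0.01  0.  ] [-0.   -0.   -0.99]
[0.08 0.   0.  ] [-0.   -0.   -0.99]
```

View pics/a2.png

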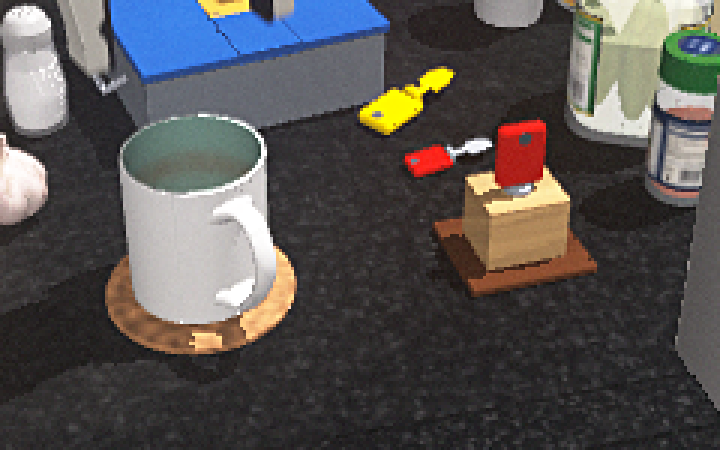

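The mug stands upright and centred on the coaster (crop pixel (197,300)), and the key is still upright in its stand. Next, over to the key.

>>> play_rows --rows '[{"slide": [0.03, -0.07, 0], "delta_rot": [0, 0, -1], "fingers": 1}, {"slide": [0.04, -0.07, 0], "delta_rot": [0, 0, -1], "fingers": 1}, {"slide": [0.04, -0.07, 0], "delta_rot": [0, 0, -1], "fingers": 1}, {"slide": [0.05, -0.06, 0], "delta_rot": [0, 0, -1], "fingers": 1}, {"slide": [0.05, -0.06, 0], "delta_rot": [0, 0, -1], "fingers": 1}, {"slide": [0.06, -0.06, 0], "delta_rot": [0, 0, -1], "fingers": 1}, {"slide": [0.06, -0.05, 0], "delta_rot": [0, 0, -1], "fingers": 1}, {"slide": [0.06, -0.05, 0], "delta_rot": [0, 0, -1], "fingers": 1}]'

```text
time_s: 8.25
tcp_pos: [0.5127, 0.1568, 0.1654]
eef_rot: [180.0, 0.0, -33.0]
contact_force: [0.5, -0.2, -0.2]
gripper_width: 0.0874
gripper_force: 0.0
```

>>> play_rows --rows '[{"slide": [0.07, -0.04, 0], "delta_rot": [0, 0, -1], "fingers": 1}, {"slide": [0.07, -0.03, 0], "delta_rot": [0, 0, -1], "fingers": 1}, {"slide": [0.07, -0.03, 0], "delta_rot": [0, 0, -1], "fingers": 0.5}, {"slide": [0.07, -0.02, 0], "delta_rot": [0, 0, -1], "fingers": 0.5}, {"slide": [0.08, -0.02, 0], "delta_rot": [0, 0, -1], "fingers": 0.5}, {"slide": [0.08, -0.01, 0], "delta_rot": [0, 0, -1], "fingers": 0.5}, {"slide": [0.08, -0.01, 0], "delta_rot": [0, 0, -1], "fingers": 0.5}, {"slide": [0.08, 0, 0], "delta_rot": [0, 0, -0.9], "fingers": 0.5}]'

```text
time_s: 9.25
tcp_pos: [0.607, 0.1535, 0.1653]
eef_rot: [180.0, 0.0, 3.2]
contact_force: [-0.7, 0.3, 0.3]
gripper_width: 0.0662
gripper_force: 0.0
```

```bash
cat > z.py <<'E'
from m import *
np.set_printoptions(precision=4,suppress=True)
# lock plate (brass) on lid, z=.065, seen now that the mug is gone
for n,c,roi in(('T',T,(235,185,310,270)),('S',S,(230,165,330,215))):
    m=mask(c,(15,80,80),(35,255,255),roi)
    k=big(cv2.morphologyEx(m,cv2.MORPH_CLOSE,np.ones((5,5))))
    P=plane(c,k.reshape(-1,2),.065)[:,:2].astype(np.float32); print('plate',n,cv2.minAreaRect(P),len(k))
    x,y,w,h=cv2.boundingRect(k);g=c['image'][y-2:y+h+2,x-2:x+w+2].max(2);g2=np.zeros_like(c['image'][...,0]);
    cv2.drawContours(g2,[cv2.convexHull(k)],-1,255,-1);g2=cv2.erode(g2,np.ones((5,5)))
    dark=((c['image'].max(2)<70)&(g2>0)).astype(np.uint8)
    if dark.sum()>3:
        ys,xs=np.nonzero(dark);Q=plane(c,np.c_[xs,ys],.065)[:,:2].astype(np.float32);print('slot',n,len(Q),Q.mean(0),cv2.minAreaRect(Q))
    k=big(cv2.morphologyEx(mask(c,(100,150,60),(125,255,255),(220,150,335,285)),cv2.MORPH_CLOSE,np.ones((15,15))))
    print('lid',n,cv2.minAreaRect(plane(c,k.reshape(-1,2),0.065)[:,:2].astype(np.float32)))
a=cv2.resize(T['image'][195:265,230:310],None,fx=5,fy=5,interpolation=2);b=cv2.resize(S['image'][160:230,225:335],None,fx=4,fy=4,interpolation=2);b=np.vstack([b,np.zeros((70,440,3),np.uint8)])
cv2.imwrite('pics/z.png',np.hstack([a,b])[:, :800])
E
python3 go.py .606 .153 .055 3; python3 z.py
```

```text
at [0.607  0.1535 0.1653] [1.7999e+02 3.0000e-02 3.1900e+00] t 9.25 F [-0.7  0.3  0.3] w 0.0662 q [ 32.  19. -11.  -0. -61.  61.]
tool offset [-0.006  0.003  0.735] rot [0.   0.01 0.04]
plate T ((0.5031027793884277, 0.39134490489959717), (0.16406725347042084, 0.13822463154792786), 88.77813720703125) 274
slot T 430 [0.5141 0.3849] ((0.5053040385246277, 0.3797813057899475), (0.14318937063217163, 0.032553933560848236), 44.158695220947266)
lid T ((0.47566765546798706, 0.4036521315574646), (0.18056023120880127, 0.15345993638038635), 11.11834716796875)
plate S ((0.4766058027744293, 0.4000295400619507), (0.044033072888851166, 0.04168914258480072), 11.587327003479004) 51
lid S ((0.4764728546142578, 0.39548081159591675), (0.18178844451904297, 0.17536698281764984), 10.641884803771973)
```

View pics/z.png

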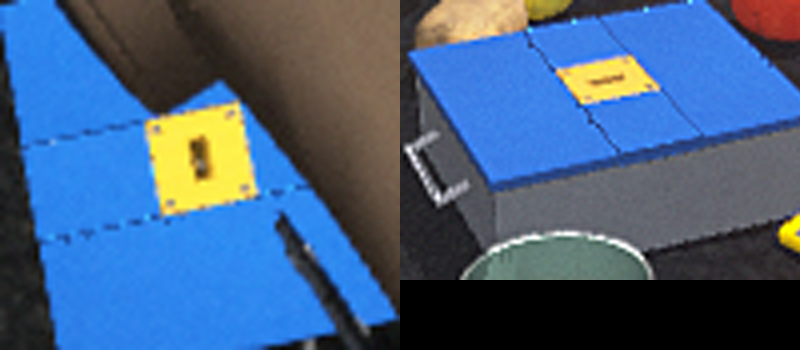

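Crop: the brass plate is visible on the lid, with its slot at top-crop (201,158), i.e. full-image pixel (270.3,226.4), lying along the box's x. The side view puts the plate at (0.4766,0.4000), yaw 11°, which agrees with the lid centre. Now I descend on the key and grip it.

>>> play_rows --rows '[{"slide": [-0.006, 0, 0.15], "delta_rot": [0, 0, 0], "fingers": 0.4}, {"slide": [0, 0, 0.2], "delta_rot": [0, 0, 0], "fingers": 0.4}, {"slide": [0, 0, 0.2], "delta_rot": [0, 0, 0], "fingers": 0.4}, {"slide": [0, 0, 0.13], "delta_rot": [0, 0, 0], "fingers": 0.4}, {"slide": [0, 0, 0.05], "delta_rot": [0, 0, 0], "fingers": 0.4}, {"slide": [0, 0, 0], "delta_rot": [0, 0, 0], "fingers": 0.4}]'

```text
time_s: 10.1
tcp_pos: [0.6055, 0.1534, 0.0562]
eef_rot: [180.0, 0.0, 3.0]
contact_force: [-0.6, -0.2, 0.4]
gripper_width: 0.0615
gripper_force: 0.0
```

```bash
python3 go.py .6055 .1533 .055 3; python3 -c "
from h import *
T=cap('top');print(plane(T,[(270.3,226.4),(270.2,226.6)],.065))"
```

```text
at [0.6055 0.1534 0.0562] [1.7998e+02 3.0000e-02 3.0100e+00] t 10.1 F [-0.6 -0.2  0.4] w 0.0615 q [ 32.  25. -17.   0. -48.  61.]
tool offset [-0.     0.001  0.008] rot [0.   0.01 0.  ]
[[0.47599411 0.39844816 0.065     ]
 [0.47554015 0.39867617 0.065     ]]
```

>>> play_rows --rows '[{"slide": [0, 0, 0], "delta_rot": [0, 0, 0], "fingers": -1}, {"slide": [0, 0, 0], "delta_rot": [0, 0, 0], "fingers": -1}, {"slide": [0, 0, 0], "delta_rot": [0, 0, 0], "fingers": -1}, {"slide": [0, 0, 0], "delta_rot": [0, 0, 0], "fingers": -1}, {"slide": [0, 0, 0], "delta_rot": [0, 0, 0], "fingers": -1}, {"slide": [0, 0, 0], "delta_rot": [0, 0, 0], "fingers": -1}]' --squeeze 55

```text
time_s: 10.9
tcp_pos: [0.6058, 0.1535, 0.0563]
eef_rot: [180.0, 0.0, 3.0]
contact_force: [0.7, -0.0, -0.4]
gripper_width: 0.0096
gripper_force: 55.0
```

>>> play_rows --rows '[{"slide": [0, 0, -0.1], "delta_rot": [0, 0, 0], "fingers": -1}, {"slide": [0, 0, -0.15], "delta_rot": [0, 0, 0], "fingers": -1}, {"slide": [0, 0, -0.2], "delta_rot": [0, 0, 0], "fingers": -1}, {"slide": [0, 0, -0.15], "delta_rot": [0, 0, 0], "fingers": -1}, {"slide": [0, 0, 0], "delta_rot": [0, 0, 0], "fingers": -1}]'

```text
time_s: 11.52
tcp_pos: [0.6071, 0.1541, 0.1494]
eef_rot: [-179.9, -0.3, 3.1]
contact_force: [-0.0, -0.0, -2.5]
gripper_width: 0.0097
gripper_force: 55.0
```

```bash
python3 go.py .476 .3995 .14 11 8
```

```text
at [0.6071 0.1541 0.1494] [-179.89   -0.26    3.07] t 11.53 F [-0.  -0.  -2.5] w 0.0097 q [ 32.  19. -12.   0. -59.  61.]
tool offset [-0.786 -1.68   0.063] rot [-0.02 -0.06 -1.73]
[-0.1  -0.21  0.01] [-0.   -0.01 -0.22]
[-0.09 -0.21  0.01] [-0.   -0.01 -0.22]
[-0.09 -0.21  0.01] [-0.   -0.01 -0.22]
[-0.09 -0.21  0.01] [-0.   -0.01 -0.22]
[-0.08 -0.22  0.01] [-0.   -0.01 -0.22]
[-0.08 -0.22  0.01] [-0.   -0.01 -0.22]
[-0.08 -0.22  0.01] [-0.   -0.01 -0.22]
[-0.07 -0.22  0.01] [-0.   -0.01 -0.22]
```

>>> play_rows --rows '[{"slide": [-0.06, -0.12, 0.01], "delta_rot": [0, 0, -0.22], "fingers": -1}, {"slide": [-0.11, -0.25, 0.01], "delta_rot": [0, 0, -0.22], "fingers": -1}, {"slide": [-0.12, -0.28, 0.01], "delta_rot": [0, 0, -0.22], "fingers": -1}, {"slide": [-0.11, -0.28, 0.01], "delta_rot": [0, 0, -0.22], "fingers": -1}, {"slide": [-0.1, -0.28, 0.01], "delta_rot": [0, 0, -0.22], "fingers": -1}, {"slide": [-0.1, -0.26, 0.01], "delta_rot": [0, 0, -0.22], "fingers": -1}, {"slide": [-0.08, -0.21, 0], "delta_rot": [0, 0, -0.22], "fingers": -1}, {"slide": [0, -0.05, 0], "delta_rot": [0, 0, -0.22], "fingers": -1}]'

```text
time_s: 12.52
tcp_pos: [0.4736, 0.4022, 0.1363]
eef_rot: [179.9, 0.1, 11.3]
contact_force: [-0.1, 0.2, -1.0]
gripper_width: 0.0097
gripper_force: 55.0
```

>>> play_rows --rows '[{"slide": [0, 0, 0], "delta_rot": [0, 0, 0], "fingers": -1}, {"slide": [0, 0, 0], "delta_rot": [0, 0, 0], "fingers": -1}]'

```text
time_s: 12.78
tcp_pos: [0.4758, 0.3995, 0.1369]
eef_rot: [180.0, 0.0, 11.1]
contact_force: [0.4, -0.6, -0.3]
gripper_width: 0.0098
gripper_force: 55.0
```

```bash
cat > k.py <<'E'
from m import *
from scipy.spatial.transform import Rotation as Ro
np.set_printoptions(precision=4,suppress=True)
s=r.get_state();p=np.array(s['tcp_pos']);print(p,s['eef_rot'])
# predicted tip & lock mouth pixels
for n,c in(('S',S),('T',T)): print(n,'tip,collar,grip-top, mouth px',proj(c,[p-[0,0,.0503],p-[0,0,.0103],p+[0,0,.0337],[.4760,.3995,.065]]).tolist())
u,v=map(int,proj(S,[p-[0,0,.03]])[0])
cv2.imwrite('pics/k%d.png'%int(s['time_s']*100),cv2.resize(S['image'][v-40:v+50,u-50:u+50],None,fx=6,fy=6,interpolation=2));print('crop origin',u-50,v-40,'pics/k%d.png'%int(s['time_s']*100))
E
python3 go.py .476 .3995 .125 11;python3 k.py
```

```text
at [0.4758 0.3995 0.1369] [1.7996e+02 4.0000e-02 1.1070e+01] t 12.78 F [ 0.4 -0.6 -0.3] w 0.0098 q [ 58.  20. -13.  -0. -57.  43.]
tool offset [0.002 0.001 0.08 ] rot [0.01 0.01 0.01]
[0.4761 0.3995 0.1372] [179.9856   0.0145  11.0384]
S tip,collar,grip-top, mouth px [[275.6730784313099, 170.43295930704573], [274.8617890448043, 153.14108677986147], [273.92833049018077, 133.2451484975203], [276.0757352785186, 179.60293843726822]]
T tip,collar,grip-top, mouth px [[268.54698168110303, 225.28067569322025], [266.0178900856677, 223.13675840910182], [262.9647283968279, 220.5475599082734], [269.84032048621685, 226.40535829529585]]
crop origin 225 121 pics/k1287.png
```

View pics/k1287.png

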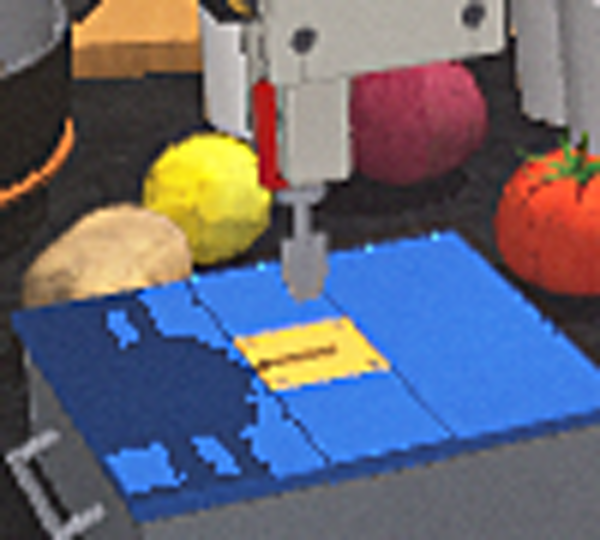

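The key hangs straight: its tip shows at crop (305,298), i.e. (275.8,170.7), against a predicted (275.7,170.4). The plate centre is at about (277,180), with the mouth predicted at (276,179.6). It is aligned to within about 1 mm, so I lower it into the slot.

>>> play_rows --rows '[{"slide": [0.003, 0, 0.08], "delta_rot": [0, 0, 0], "fingers": -1}, {"slide": [0, 0, 0.06], "delta_rot": [0, 0, 0], "fingers": -1}, {"slide": [0, 0, 0.04], "delta_rot": [0, 0, 0], "fingers": -1}, {"slide": [0, 0, 0.02], "delta_rot": [0, 0, 0], "fingers": -1}, {"slide": [0, 0, 0], "delta_rot": [0, 0, 0], "fingers": -1}]'

```text
time_s: 13.5
tcp_pos: [0.4761, 0.4005, 0.1071]
eef_rot: [180.0, 0.0, 11.1]
contact_force: [-0.0, -0.3, -0.1]
gripper_width: 0.0097
gripper_force: 55.0
```

>>> play_rows --rows '[{"slide": [0, 0, 0.03], "delta_rot": [0, 0, 0], "fingers": -1}, {"slide": [0, 0, 0.03], "delta_rot": [0, 0, 0], "fingers": -1}, {"slide": [0, 0, 0], "delta_rot": [0, 0, 0], "fingers": -1}]'

```text
time_s: 13.88
tcp_pos: [0.476, 0.4002, 0.0979]
eef_rot: [180.0, 0.0, 11.1]
contact_force: [0.2, 0.0, -0.5]
gripper_width: 0.0094
gripper_force: 55.0
```

>>> play_rows --rows '[{"slide": [0, 0, 0.03], "delta_rot": [0, 0, 0], "fingers": -1}, {"slide": [0, 0, 0.03], "delta_rot": [0, 0, 0], "fingers": -1}, {"slide": [0, 0, 0], "delta_rot": [0, 0, 0], "fingers": -1}]'

```text
time_s: 14.25
tcp_pos: [0.4758, 0.3997, 0.0882]
eef_rot: [179.9, 0.1, 11.1]
contact_force: [1.2, -2.5, -5.6]
gripper_width: 0.0095
gripper_force: 55.0
```

>>> play_rows --rows '[{"slide": [0, 0, 0.03], "delta_rot": [0, 0, 0], "fingers": -1}, {"slide": [0, 0, 0.03], "delta_rot": [0, 0, 0], "fingers": -1}, {"slide": [0, 0, 0], "delta_rot": [0, 0, 0], "fingers": -1}]'

```text
time_s: 14.62
tcp_pos: [0.477, 0.4008, 0.0804]
eef_rot: [-180.0, -0.1, 11.1]
contact_force: [6.9, -2.1, -5.7]
gripper_width: 0.0097
gripper_force: 55.0
```

>>> play_rows --rows '[{"slide": [-0.003, 0, 0.02], "delta_rot": [0, 0, 0], "fingers": -1}, {"slide": [0, 0, 0.02], "delta_rot": [0, 0, 0], "fingers": -1}, {"slide": [0, 0, 0.01], "delta_rot": [0, 0, 0], "fingers": -1}, {"slide": [0, 0, 0], "delta_rot": [0, 0, 0], "fingers": -1}]'

```text
time_s: 15.12
tcp_pos: [0.4769, 0.401, 0.0751]
eef_rot: [-179.9, -0.2, 11.2]
contact_force: [0.6, -5.2, 14.7]
gripper_width: 0.0098
gripper_force: 55.0
```

>>> play_rows --rows '[{"slide": [0, 0, 0.01], "delta_rot": [0, 0, 0], "fingers": -1}, {"slide": [0, 0, 0.01], "delta_rot": [0, 0, 0], "fingers": -1}, {"slide": [0, 0, 0], "delta_rot": [0, 0, 0], "fingers": -1}]'

```text
time_s: 15.5
tcp_pos: [0.477, 0.401, 0.075]
eef_rot: [-179.9, -0.2, 11.2]
contact_force: [-8.2, -9.9, 34.8]
gripper_width: 0.0094
gripper_force: 55.0
```

```bash
python3 k.py
```

```text
[0.477 0.401 0.075] [-179.9191   -0.2354   11.2155]
S tip,collar,grip-top, mouth px [[277.1723223488035, 195.57155217473814], [276.41937755220346, 179.38253808294985], [275.5543635519024, 160.78380534767524], [276.0757352785186, 179.60293843726822]]
T tip,collar,grip-top, mouth px [[271.44296434659634, 227.89787242259712], [269.19680395855494, 226.00140240020156], [266.50135856669635, 223.72479563568666], [269.84032048621685, 226.40535829529585]]
crop origin 226 147 pics/k1560.png
```

View pics/k1560.png

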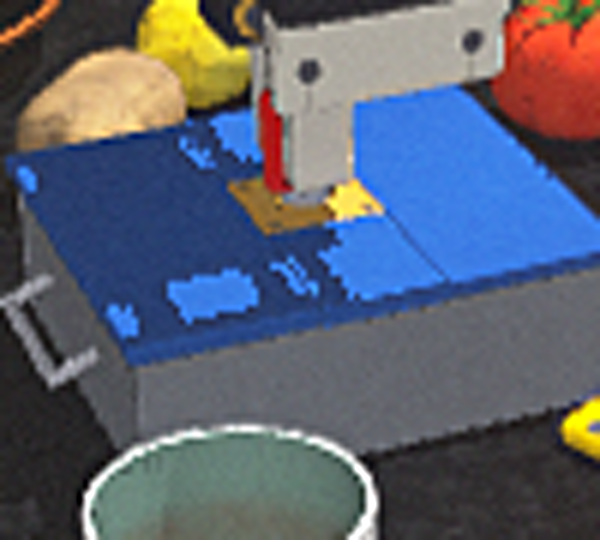

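The picture shows the collar seated on the brass plate at crop (310,195), with a hard stop under load, so the key is home. I ease the push a little and turn it clockwise.

>>> play_rows --rows '[{"slide": [0, 0, -0.01], "delta_rot": [0, 0, 0.6], "fingers": -1}, {"slide": [0, 0, 0], "delta_rot": [0, 0, 0.8], "fingers": -1}, {"slide": [0, 0, 0], "delta_rot": [0, 0, 0.8], "fingers": -1}, {"slide": [0, 0, 0], "delta_rot": [0, 0, 0.8], "fingers": -1}, {"slide": [0, 0, 0], "delta_rot": [0, 0, 0], "fingers": -1}]' --squeeze 60

```text
time_s: 16.23
tcp_pos: [0.477, 0.4009, 0.075]
eef_rot: [-179.9, -0.2, -2.6]
contact_force: [-3.7, -7.5, 25.2]
gripper_width: 0.0096
gripper_force: 60.0
```

```bash
python3 -c "
from plant import r
s=r.get_state();print(s['tcp_pos'],s['eef_rot'],s['contact_force'],s['moment'])"
```

```text
[0.47696892 0.40090037 0.07504414] [-179.89772465   -0.18033596   -2.59945012] [-3.69396146 -7.53832109 25.1836405 ] [-3.11743584  1.45739249  0.04807824]
```

>>> play_rows --rows '[{"slide": [0, 0, 0], "delta_rot": [0, 0, 0.8], "fingers": -1}, {"slide": [0, 0, 0], "delta_rot": [0, 0, 0.8], "fingers": -1}, {"slide": [0, 0, 0], "delta_rot": [0, 0, 0.8], "fingers": -1}, {"slide": [0, 0, 0], "delta_rot": [0, 0, 0.8], "fingers": -1}, {"slide": [0, 0, 0], "delta_rot": [0, 0, 0.8], "fingers": -1}, {"slide": [0, 0, 0], "delta_rot": [0, 0, 0.8], "fingers": -1}, {"slide": [0, 0, 0], "delta_rot": [0, 0, 0.8], "fingers": -1}, {"slide": [0, 0, 0], "delta_rot": [0, 0, 0.8], "fingers": -1}]'

```text
time_s: 17.23
tcp_pos: [0.477, 0.4006, 0.0751]
eef_rot: [-179.9, -0.1, -32.0]
contact_force: [-4.1, -8.7, 24.2]
gripper_width: 0.0097
gripper_force: 60.0
```

```bash
python3 -c "
from plant import r
s=r.get_state();print(s['tcp_pos'],s['eef_rot'],s['contact_force'],s['moment'])"
```

```text
[0.47699859 0.40058633 0.07505738] [-1.79850320e+02 -1.19690909e-01 -3.19969908e+01] [-4.13931495 -8.67929162 24.19175747] [-3.62509603  1.40417544  0.18487157]
```

>>> play_rows --rows '[{"slide": [0, 0, 0], "delta_rot": [0, 0, 0.9], "fingers": -1}, {"slide": [0, 0, 0], "delta_rot": [0, 0, 0.9], "fingers": -1}, {"slide": [0, 0, 0], "delta_rot": [0, 0, 0.9], "fingers": -1}, {"slide": [0, 0, 0], "delta_rot": [0, 0, 0.9], "fingers": -1}, {"slide": [0, 0, 0], "delta_rot": [0, 0, 0.9], "fingers": -1}, {"slide": [0, 0, 0], "delta_rot": [0, 0, 0.9], "fingers": -1}, {"slide": [0, 0, 0], "delta_rot": [0, 0, 0.9], "fingers": -1}, {"slide": [0, 0, 0], "delta_rot": [0, 0, 0.9], "fingers": -1}]'

```text
time_s: 18.23
tcp_pos: [0.4766, 0.4002, 0.075]
eef_rot: [-179.9, -0.0, -65.0]
contact_force: [-4.7, -9.5, 26.6]
gripper_width: 0.0096
gripper_force: 60.0
```

>>> play_rows --rows '[{"slide": [0, 0, 0], "delta_rot": [0, 0, 0.9], "fingers": -1}, {"slide": [0, 0, 0], "delta_rot": [0, 0, 0.8], "fingers": -1}, {"slide": [0, 0, 0], "delta_rot": [0, 0, 0.6], "fingers": -1}, {"slide": [0, 0, 0], "delta_rot": [0, 0, 0.5], "fingers": -1}, {"slide": [0, 0, 0], "delta_rot": [0, 0, 0], "fingers": -1}, {"slide": [0, 0, 0], "delta_rot": [0, 0, 0], "fingers": -1}]'

```text
time_s: 18.98
tcp_pos: [0.4765, 0.4002, 0.075]
eef_rot: [-179.9, -0.0, -77.7]
contact_force: [-6.3, -9.1, 27.1]
gripper_width: 0.0096
gripper_force: 60.0
```

```bash
python3 -c "
from plant import r
s=r.get_state();print(s['tcp_pos'],s['eef_rot'],s['contact_force'],s['moment'])"; python3 k.py
```

```text
[0.47652609 0.40022825 0.07504176] [-1.79859726e+02 -7.87369976e-03 -7.77113657e+01] [-6.33587841 -9.09652402 27.09422452] [-3.80131665  2.16280338  0.16703851]
[0.4766 0.4002 0.0751] [-179.8566   -0.0078  -77.7105]
S tip,collar,grip-top, mouth px [[277.0370734592434, 195.72989660555498], [276.28067375135635, 179.53002411218583], [275.41165759705433, 160.918109686501], [276.0757352785186, 179.60293843726822]]
T tip,collar,grip-top, mouth px [[271.7778362478525, 228.0697709942655], [269.5450555786295, 226.18008167711895], [266.8656058779658, 223.91156909549795], [269.84032048621685, 226.40535829529585]]
crop origin 226 147 pics/k1907.png
```

>>> play_rows --rows '[{"slide": [0, 0, 0], "delta_rot": [0, 0, 0.5], "fingers": -1}, {"slide": [0, 0, 0], "delta_rot": [0, 0, 0.5], "fingers": -1}, {"slide": [0, 0, 0], "delta_rot": [0, 0, 0], "fingers": -1}, {"slide": [0, 0, 0], "delta_rot": [0, 0, 0], "fingers": -1}]'

```text
time_s: 19.58
tcp_pos: [0.4765, 0.4002, 0.075]
eef_rot: [-179.9, -0.0, -82.3]
contact_force: [-6.4, -10.5, 26.7]
gripper_width: 0.0098
gripper_force: 60.0
```

```bash
python3 -c "
from plant import r
s=r.get_state();print(s['tcp_pos'],s['eef_rot'],s['contact_force'],s['moment'])"; python3 - <<'E'
from h import *
c=cap('side')['image'];cv2.imwrite('pics/end.png',cv2.resize(c[140:320,170:410],None,fx=3,fy=3,interpolation=2))
E
```

```text
[0.4764995  0.40018973 0.07501179] [-1.79864034e+02 -3.28822737e-03 -8.22907731e+01] [ -6.39055902 -10.53635753  26.67610583] [-3.77259138  2.17241255  0.25118581]
```

View pics/end.png

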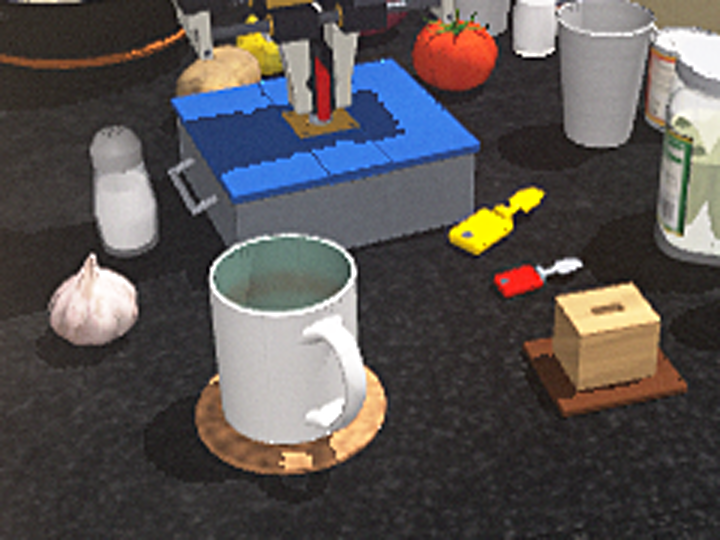

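The key is turned about 93°. The moment has risen to 0.25 N m, so the plug is near its stop. The collar sits on the plate at crop (320,120), the grip is held edge-on, and the mug stands on the coaster.

```bash
python3 -c "
from plant import r
print(r.close_job())"
```

```text
the job is handed in; nothing more can be done
None
```

I handed the job in with the mug upright on the coaster and the key fully home, turned about 93° clockwise and still gripped at 60 N; the hand-in gave no verdict, and the plug angle (about 1.45 rad) is inferred, not read.

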